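# File the tissue blocks: open the drawer, tip the tray

### The job

File the three tissue blocks that lie in the hinged tray on top of one of the two drawer modules: pull that module's drawer out all the way to its solid stop, past the springy catch it meets half-way, then lift the back edge of the tray, where it has a bar handle, until all three blocks have slid into the open drawer, and lower the tray gently back down flat. Leave the drawer fully out with the blocks in it, keep the other module's drawer shut, and do not disturb the slide box, the dish or the brush.

Things in the scene. Friction and masses are not known exactly. Their poses are not given: they have to be found in the camera images.
- station: The module to use, the one that carries the aluminium tilt tray: one-drawer filing module of white sheet metal, 160 mm deep (x) x 170 mm wide (y) x 100 mm high. Origin: centre of its underside; +z up, its front looks along its own -x (roughly towards the robot). The drawer's grey front face, when shut, lies at x = -80 mm of this frame; the flat top is at z = 100 mm. Fixed to the bench.
- drawer (a joint): How far the station's drawer is out, m: 0 = shut, growing along the station's -x. May start up to 25 mm out. Drags with about 2 N; roughly half-way a spring catch resists with 4 to 8 N in all, then gives way and the drawer may skip on a centimetre. It ends at a solid stop, 80 to 130 mm out (not told more exactly), which never yields: a pull risen past 12 N means the stop. Stays where left.
- drawer_handle (a point): Middle of the drawer's horizontal steel bar pull (10 mm thick, 100 mm long along y, a post to the drawer front 45 mm either side of the middle). The bar's axis is 40 mm in front of the drawer's front face, so 35 mm of free gap lie between bar and face, open from above and below; the bar is 78 mm above the bench and the front's upper edge 94 mm. Axes as the station's; moves with the drawer.
- drawer_in (a point): Centre of the drawer's inner floor, 24 mm above the bench; the inside is 132 mm (x) x 142 mm (y), walls 58 mm high. Axes as the station's; moves with the drawer.
- tray (a joint): Tilt of the tray, rad: 0 = lying flat on the module, growing as its back edge is lifted, at most 0.95. The tray (0.35 kg) is hinged along its front edge and falls back if let go. It is an aluminium sheet 110 mm long (x) x 156 mm wide (y) with 14 mm rims at the back and sides and no rim at the front; when tipped, blocks slide over the front edge, at some tilt between about 0.4 and 0.7 rad that depends on hidden friction.
- tray_hinge (a point): Middle of the tray's hinge line, which runs along the station's y; 84 mm in front of the station's origin (x = -84 mm) and 102 mm above the bench. Axes as the station's.
- tray_handle (a point): Middle of the steel bar (10 mm thick, 90 mm long along y, on two posts 42 mm either side of the middle) that stands over the tray's back edge. With the tray flat the bar is 105 mm behind the hinge (+x) and 54 mm above it; 35 mm of free space lie between the bar and the back rim below it, 50 mm to the tray floor. Moves and turns with the tray about the hinge.
- twin: The other, like module without a tray, standing beside the first, left or right of it: one-drawer filing module of white sheet metal, 160 mm deep (x) x 170 mm wide (y) x 100 mm high. Origin: centre of its underside; +z up, its front looks along its own -x (roughly towards the robot). The drawer's grey front face, when shut, lies at x = -80 mm of this frame; the flat top is at z = 100 mm. Its drawer stays shut. Fixed to the bench.
- twin_drawer (a joint): How far the twin's drawer is pulled out, m: 0 = shut.
- slide_box: Loose white carton of slides, 83 x 57 x 38 mm high, on the bench to the left. Origin: centre of its underside.
- dish: Loose clear round dish, 60 mm across, 14 mm high, on the bench in front of the twin. Origin: centre of its underside.
- brush: Loose wooden brush, 160 mm long along its own x, on the bench to the right. Origin: at its underside, half-way along.
- block0: Loose tissue block 1 of three alike: white plastic cassette with wax on top, 40 (x) x 28 (y) x 12 mm high, 13 to 25 g, at first lying in the tray 107 mm above the bench. Origin: centre of its underside.
- block1: Loose tissue block 2 of three alike: white plastic cassette with wax on top, 40 (x) x 28 (y) x 12 mm high, 13 to 25 g, at first lying in the tray 107 mm above the bench. Origin: centre of its underside.
- block2: Loose tissue block 3 of three alike: white plastic cassette with wax on top, 40 (x) x 28 (y) x 12 mm high, 13 to 25 g, at first lying in the tray 107 mm above the bench. Origin: centre of its underside.
Things that resemble listed ones, but are neither listed nor needed, are in the scene too. What is shaped like the block2 but red is not meant.

How it is judged (in metres and radians):
On the way, in this order (a step that is already met when the one before it is completed fails the run):
1. the drawer is out at its stop with the tray still flat (value of joint drawer above 0.096 m and value of joint tray below 0.1 rad), for 0.2 s.
2. with the tray lifted, all three blocks have slid into the drawer (value of joint tray above 0.25 rad and x of block0 in the frame of drawer_in between -0.072 and 0.072 m and y of block0 in the frame of drawer_in between -0.077 and 0.077 m and z of block0 in the frame of drawer_in between -0.01 and 0.06 m and x of block1 in the frame of drawer_in between -0.072 and 0.072 m and y of block1 in the frame of drawer_in between -0.077 and 0.077 m and z of block1 in the frame of drawer_in between -0.01 and 0.06 m and x of block2 in the frame of drawer_in between -0.072 and 0.072 m and y of block2 in the frame of drawer_in between -0.077 and 0.077 m and z of block2 in the frame of drawer_in between -0.01 and 0.06 m), for 0.05 s.
At the end, for the whole second after the job is handed in: The station's drawer is out within 6 mm of its stop, the three blocks lie at rest inside it, the tray is back down (within 0.04 rad of flat) and the twin's drawer is shut within 10 mm (value of joint drawer above 0.094 m and value of joint tray below 0.04 rad and value of joint twin_drawer below 0.01 m and x of block0 in the frame of drawer_in between -0.072 and 0.072 m and y of block0 in the frame of drawer_in between -0.077 and 0.077 m and z of block0 in the frame of drawer_in between -0.01 and 0.06 m and x of block1 in the frame of drawer_in between -0.072 and 0.072 m and y of block1 in the frame of drawer_in between -0.077 and 0.077 m and z of block1 in the frame of drawer_in between -0.01 and 0.06 m and x of block2 in the frame of drawer_in between -0.072 and 0.072 m and y of block2 in the frame of drawer_in between -0.077 and 0.077 m and z of block2 in the frame of drawer_in between -0.01 and 0.06 m and linear speed of each of block0, block1, block2 below 0.02 m/s); the robot touches nothing.
It fails at once if the tray is dropped or slammed down (turning down faster than 2.5 rad/s) (velocity of joint tray below -2.5 rad/s).
It fails at once if the twin's drawer is opened by more than 10 mm (value of joint twin_drawer above 0.01 m).
It fails at once if the slide box is moved by more than 25 mm (distance of slide_box from where it was at the start of the episode above 0.025 m).
It fails at once if the dish is moved by more than 25 mm (distance of dish from where it was at the start of the episode above 0.025 m).
It fails at once if the brush is moved by more than 25 mm (distance of brush from where it was at the start of the episode above 0.025 m).
It also fails if it takes over 64 s, if anything falls off the work surface, if the arm or the gripper's body presses on something with over 40 N, if the wrist force passes 120 N, or if a joint passes its speed limit or range.

### The arm

A 6-joint arm with a two-finger parallel gripper is mounted at the origin on the work surface. World frame = base frame: x ahead of the robot, y to its left, z up, the work surface at z = 0. Lengths are in mm, angles in rad, forces in N, time in s.
With the tool pointing down it reaches from about 375 to 900 mm from the base axis. Payload 3.1 kg.
Tool frame: the origin (TCP) lies at the very end of the fingers, on their centre line; the grasp point (between the pads) lies 19 mm behind it; x points along the fingers, z is the direction in which the jaws open and shut, and the axes are right-handed (so a half turn about x gives the same grasp; the last joint's range is limited). The gripper opens to 87 mm and grips with 3 to 60 N. Pads are 19 mm wide; open, the fingers measure 117 mm over their backs; the gripper's body (75 mm by 190 mm) begins 51 mm behind the grasp point.
Start: joints at [-1.367, 0.527, 1.433, -0, 1.181, -0.178], TCP at [232.89, -579.964, 222.548] pointing down, gripper open.
Joint ranges: [-3.08, 3.08], [-0.75, 2.2], [0.22, 2.44], [-1.43, 4.57], [0, 2.65], [-2.85, 2.85]. Speed limits (rad/s): [2.79, 2.79, 3.14, 3.14, 3.14, 3.14].

### API

Orientations are given as a unit quaternion [w, x, y, z].
In Python, from bench import telemetry, cams, job gives the robot as it stands.
- The arm moves only by the shell command python3 -m jog 'ROWS' [FORCE]. ROWS is JSON, a list of rows, each a list of 3 entries, a list of its own where there are three numbers: the shift along the tool's x, y, z in cm, then the turn, a rotation vector about the tool's x, y, z in rad, then the finger opening in cm, from 0 to 8.7. A call has 1 to 10 rows; each row shifts and turns the commanded pose from where the row before left it, along the tool's axes as they then stand; what a row does not reach is not made up. A row lasts 1/10 s, in which the tool goes at most 50 mm and 8.59 degrees, less where a joint would pass 70% of its speed; a pose out of reach is approached as far as the arm can. A call with a gripper value outside its range is refused whole. The fingers move at their own pace and stop on an object; FORCE is the grip in N (left out, the last holds). Time passes only in rows, so rows that do not move let the fingers close. It gives the time, the measured TCP pose, the force and the opening at its end, in the units of the state.
- telemetry.sense(): the state, without advancing time (a new reading comes with each control period).
- cams.grab_frame(name): name is "scene" or "top"; returns the picture (400x640x3 uint8, blue, green, red); there is no depth.
- cams.get_calibration(name): a dict with "K" (3x3 intrinsics, pixels), "cam_to_world" (4x4, takes a point from camera to world coordinates). Camera axes: x right, y up, looking along -z (the intrinsics and any distortion apply to the point x, -y, -z); pixel columns grow to the right and rows downward; lengths in mm; the calibration is good to about 2 mm. A picture is of the moment at which its call begins. get_calibration takes no time and is no camera call.
- job.close_job(): hands the job in, once; it reports no verdict.
The state is a dict: "t": time; "joints": joint angles; "qd": joint speeds; "joint_efforts": joint torques, N m; "tcp_pos": TCP position; "eef_rot": TCP orientation; "contact_force": force on the tool from outside, world axes, zero at the start; "ft_torque": the same for the moment, N m; "width": finger opening in mm.
Only numpy, scipy, OpenCV 4.12 (cv2) and the standard library are available. Lean on these libraries where they do the work, as an engineer would, in place of code of your own. Each camera call takes 0.05 s, during which the arm holds its last target. There are 200 camera calls.

## Working session

There is one attempt and no reset: what is moved stays moved. The work goes in short steps, Python scripts to look and compute and a shell command to move; the robot and the scene stay as the last step left them, time stands still between calls to the robot, and variables do not carry over. Pictures are saved under pics/ and viewed, about 8 in all and at most 12, crops included, and the job is handed in when it is done.

```bash
mkdir -p pics; ls
python3 - <<'E'
from bench import telemetry,cams
import cv2,numpy as np
s=telemetry.sense();print(s)
for n in("scene","top"):
    cv2.imwrite(f"pics/{n}0.png",cams.grab_frame(n));c=cams.get_calibration(n);print(n,np.round(c["K"],1).tolist(),np.round(c["cam_to_world"],3).tolist(),[k for k in c])
E
```

```text
pics
{'t': 0.0, 'joints': array([-1.36749731e+00,  5.28482725e-01,  1.43388608e+00,  1.05327216e-05,
        1.18137290e+00, -1.78532990e-01]), 'qd': array([-0.00110712, -0.00250704,  0.0003315 , -0.00088343,  0.00060453,
       -0.00021464]), 'joint_efforts': array([ 1.56794413e-04, -4.40042102e+01, -1.76592761e+01,  6.33917539e-02,
        5.82741061e-02, -1.61980224e-04]), 'tcp_pos': array([ 232.75190168, -579.2705552 ,  221.56660942]), 'eef_rot': array([ 0.58525198,  0.39657023,  0.58633492, -0.39550416]), 'contact_force': array([-0.12713941, -0.84294633,  0.20464701]), 'ft_torque': array([ 0.05841757,  0.03434925, -0.05545653]), 'width': 87.17477156744003}
scene [[361.4, 0.0, 326.4], [0.0, 361.4, 196.0], [0.0, 0.0, 1.0]] [[-0.544, -0.557, 0.627, 1090.55], [0.839, -0.369, 0.401, 333.178], [0.008, 0.744, 0.668, 661.945], [0.0, 0.0, 0.0, 1.0]] ['K', 'cam_to_world']
top [[480.5, 0.0, 323.3], [0.0, 480.5, 196.7], [0.0, 0.0, 1.0]] [[0.026, 0.999, -0.031, 514.443], [-1.0, 0.026, -0.01, -1.218], [-0.009, 0.031, 0.999, 1421.63], [0.0, 0.0, 0.0, 1.0]] ['K', 'cam_to_world']
```

View pics/scene0.png

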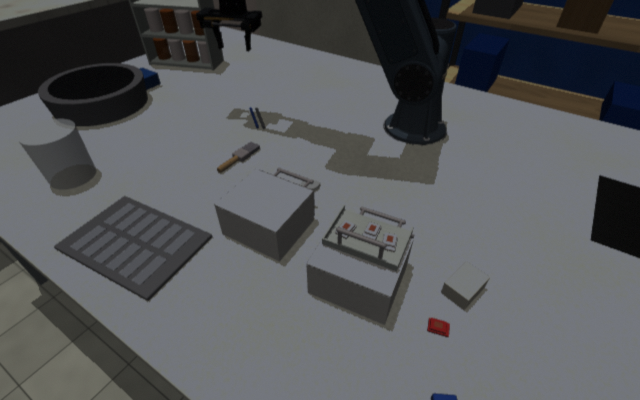

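View pics/top0.png

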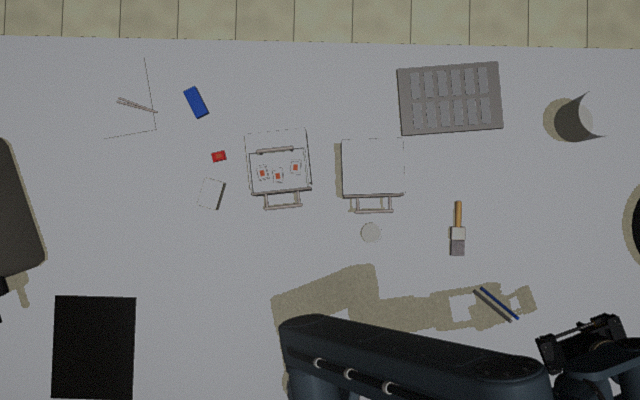

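The top view shows the tray station at about (280,165), the twin at (372,168), the dish at (371,232), the slide box at (212,193) and the brush at (458,228). I'll zoom in to measure.

```bash
python3 - <<'E'
import cv2
a=cv2.imread("pics/top0.png")[115:240,230:330];cv2.imwrite("pics/c1.png",cv2.resize(cv2.convertScaleAbs(a,alpha=1.3),None,fx=5,fy=5,interpolation=cv2.INTER_CUBIC)[:600])
E
cat > h.py <<'E'
import numpy as np
from bench import telemetry,cams
from scipy.spatial.transform import Rotation as R
def px2w(n,u,v,z):
    c=cams.get_calibration(n);K=np.array(c["K"]);T=np.array(c["cam_to_world"])
    d=np.linalg.inv(K)@[u,v,1];d=T[:3,:3]@(d*[1,-1,-1]);o=T[:3,3]
    return o+d*(z-o[2])/d[2]
def w2px(n,p):
    c=cams.get_calibration(n);K=np.array(c["K"]);T=np.array(c["cam_to_world"])
    q=K@((T[:3,:3].T@(np.array(p)-T[:3,3]))*[1,-1,-1]);return q[:2]/q[2]
def rot(s=None):
    q=(s or telemetry.sense())["eef_rot"];return R.from_quat([q[1],q[2],q[3],q[0]])
E
```

```text
(no output)
```

View pics/c1.png

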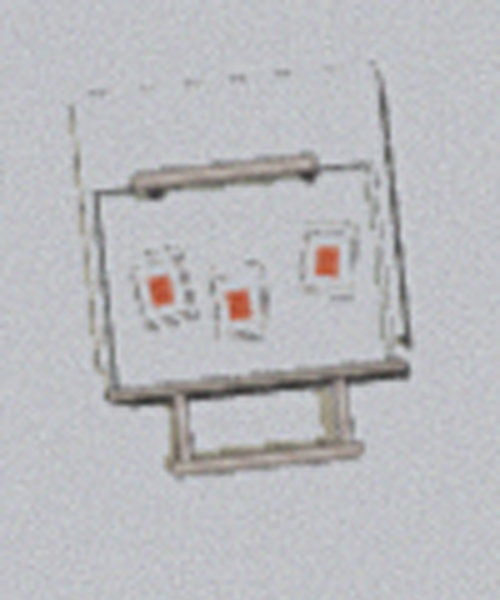

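The crop shows the tray bar from (135,184) to (318,162), the hinge from (110,397) to (408,370), the drawer bar from (172,467) to (360,448), and the back top corners at (70,105) and (378,65).

Run:
```python
from h import *
P={}
for n,a,b,z in[("tray",(135,184),(318,162),156),("hinge",(110,397),(408,370),102),("draw",(172,467),(360,448),78),("back",(70,105),(378,65),100)]:
    p,q=[px2w("top",230+(x-2)/5,115+(y-2)/5,z) for x,y in(a,b)]
    P[n]=(p+q)/2;d=p-q;print(n,P[n].round(1),"len",np.linalg.norm(d).round(1),"yaw",np.degrees(np.arctan2(-d[0],d[1])).round(2))
x=P["back"]-P["hinge"];print("dir",np.degrees(np.arctan2(x[1],x[0])),np.linalg.norm(x[:2]))
for k in("tray","draw"):
    d=P[k]-P["hinge"];print(k,np.linalg.norm(d[:2]),np.degrees(np.arctan2(d[1],d[0])))
s=telemetry.sense();print(rot().as_matrix().round(3))
```

```text
tray [675.9 142.3 156. ] len 97.6 yaw 8.29
hinge [567.1 127.2 102. ] len 164.7 yaw 6.64
draw [526.7 124.4  78. ] len 105.8 yaw 7.24
back [731.8 151.5 100. ] len 171.9 yaw 8.83
dir 8.383433657569599 166.56576211624386
tray 109.88901180151052 7.906911199410418
draw 40.466586758103446 -176.04982666495144
[[-0.     0.928  0.373]
 [ 0.002  0.373 -0.928]
 [-1.     0.    -0.002]]
```

```bash
python3 -m jog '[[[0,0,0],[-0.147,0,0],2.6],[[0,0,0],[-0.147,0,0],2.6],[[0,0,0],[-0.147,0,0],2.6],[[0,0,0],[-0.147,0,0],2.6],[[0,0,0],[-0.147,0,0],2.6],[[0,0,0],[-0.147,0,0],2.6],[[0,0,0],[-0.147,0,0],2.6],[[0,0,0],[-0.147,0,0],2.6],[[0,0,0],[-0.147,0,0],2.6],[[0,0,0],[0,0,0],2.6]]'
python3 - <<'E'
from h import *
s=telemetry.sense();r=rot(s);print(r.as_matrix().round(3),s["joints"].round(2))
print(r.inv().apply(np.array([527.5,123.5,200])-s["tcp_pos"]).round(1))
E
```

```text
t: 1.1
tcp_pos: [232.8, -579.6, 222.0]
eef_rot: [0.705, -0.047, 0.706, 0.048]
contact_force: [-0.4, -0.9, -0.1]
width: 26.8
[[-0.    -0.133  0.991]
 [ 0.001  0.991  0.133]
 [-1.     0.001 -0.   ]] [-1.37  0.53  1.43 -0.    1.18 -1.5 ]
[ 22.7 657.5 385.8]
```

```bash
python3 -m jog '[[[0,4,2.3],[0,0,0],2.6],[[0,4,2.3],[0,0,0],2.6],[[0,4,2.3],[0,0,0],2.6],[[0,4,2.3],[0,0,0],2.6],[[0,4,2.3],[0,0,0],2.6],[[0,4,2.3],[0,0,0],2.6],[[0,4,2.3],[0,0,0],2.6],[[0,4,2.3],[0,0,0],2.6],[[0,4,2.3],[0,0,0],2.6],[[0,4,2.3],[0,0,0],2.6]]';python3 -m jog '[[[0,4,2.3],[0,0,0],2.6],[[0,4,2.3],[0,0,0],2.6],[[0,4,2.3],[0,0,0],2.6],[[0,4,2.3],[0,0,0],2.6],[[0,4,2.3],[0,0,0],2.6],[[0,4,2.3],[0,0,0],2.6],[[0,0,0],[0,0,0],2.6],[[0,0,0],[0,0,0],2.6]]'
python3 - <<'E'
from h import *
s=telemetry.sense();r=rot(s);print(r.as_matrix().round(3),s["joints"].round(2))
print(r.inv().apply(np.array([527.5,123.5,62])-s["tcp_pos"]).round(1))
E
```

```text
t: 2.1
tcp_pos: [407.8, -151.1, 222.6]
eef_rot: [0.706, -0.046, 0.706, 0.046]
contact_force: [1.3, -0.2, -0.6]
width: 26.0
t: 2.9
tcp_pos: [511.7, 104.4, 222.2]
eef_rot: [0.705, -0.048, 0.706, 0.047]
contact_force: [0.1, 0.8, -0.1]
width: 25.9
[[-0.001 -0.134  0.991]
 [-0.     0.991  0.134]
 [-1.    -0.    -0.001]] [-0.01  0.39  1.69 -0.    1.06 -0.15]
[160.2  16.9  18.3]
```

```bash
python3 -m jog '[[[0,1.7,1.85],[0,0,0],2.6],[[4,0,0],[0,0,0],2.6],[[4,0,0],[0,0,0],2.6],[[4,0,0],[0,0,0],2.6],[[0.8,0,0],[0,0,0],2.6],[[0,0,0],[0,0,0],2.6],[[0,0,0],[0,0,0],2.6]]'
python3 - <<'E'
from h import *
import cv2
a=cams.grab_frame("top");b=cams.grab_frame("scene")
print(telemetry.sense()["tcp_pos"], w2px("top",[527.5,123.5,78]), w2px("scene",[527.5,123.5,78]),w2px("scene",telemetry.sense()["tcp_pos"]))
z=lambda i,u,v:cv2.resize(i[v:v+100,u:u+130],None,fx=4,fy=4,interpolation=cv2.INTER_CUBIC)
cv2.imwrite("pics/c2.png",cv2.resize(np.hstack([z(a,220,130),z(b,290,160)]),None,fx=.75,fy=.75))
E
```

```text
t: 3.6
tcp_pos: [529.3, 122.0, 96.0]
eef_rot: [0.706, -0.047, 0.705, 0.047]
contact_force: [0.3, 0.6, 0.0]
width: 26.0
[529.75175293 122.45924853  96.62649296] [283.12930901 205.81621461] [381.40701627 214.96285857] [381.45105086 209.50794878]
```

View pics/c2.png

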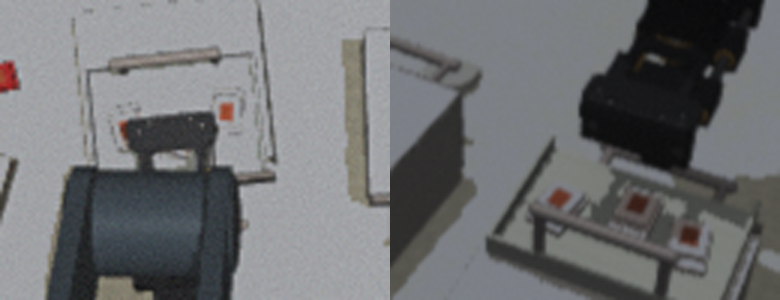

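The views show the gripper over the drawer bar. The finger pair at about (175,160) in the left panel is centred just in front of the hinge. I'll descend slowly and watch the force.

```bash
python3 -m jog '[[[0.5,0,-0.15],[0,0,0],2.6],[[0.6,0,0],[0,0,0],2.6],[[0.3,0,0],[0,0,0],2.6],[[0,0,0],[0,0,0],2.6]]'; python3 -m jog '[[[0.7,0,0],[0,0,0],2.6],[[0.7,0,0],[0,0,0],2.6],[[0.6,0,0],[0,0,0],2.6],[[0,0,0],[0,0,0],2.6]]'; python3 -m jog '[[[0,0,0],[0,0,0],1.6],[[0,0,0],[0,0,0],1.4],[[0,0,0],[0,0,0],1.2]]' 10
```

```text
t: 4.1
tcp_pos: [526.2, 122.7, 80.1]
eef_rot: [0.705, -0.047, 0.706, 0.047]
contact_force: [-0.7, 0.4, 0.2]
width: 25.8
t: 4.5
tcp_pos: [525.8, 122.5, 59.3]
eef_rot: [0.705, -0.047, 0.706, 0.047]
contact_force: [-0.4, -0.1, 0.2]
width: 25.9
t: 4.8
tcp_pos: [526.9, 122.6, 60.8]
eef_rot: [0.706, -0.047, 0.705, 0.047]
contact_force: [0.0, 0.4, 0.1]
width: 14.3
```

Neither finger touched anything on the way down. Closing fully.

```bash
python3 -m jog '[[[0,0,0],[0,0,0],0.6],[[0,0,0],[0,0,0],0.4],[[0,0,0],[0,0,0],0.4],[[0,0,0],[0,0,0],0.4],[[0,0,0],[0,0,0],0.4]]' 40
```

```text
t: 5.3
tcp_pos: [527.3, 122.6, 60.8]
eef_rot: [0.706, -0.047, 0.705, 0.047]
contact_force: [1.7, 0.7, 1.5]
width: 8.5
```

Gripped at 8.5 mm, which fits the 10 mm bar. Pulling now.

```bash
for i in 1; do python3 -m jog '[[[0,0,-0.5],[0,0,0],0.4],[[0,0,-0.7],[0,0,0],0.4],[[0,0,-0.7],[0,0,0],0.4],[[0,0,-0.7],[0,0,0],0.4],[[0,0,-0.7],[0,0,0],0.4],[[0,0,-0.7],[0,0,0],0.4]]'; done; python3 -m jog '[[[0,0,-0.5],[0,0,0],0.4],[[0,0,-0.5],[0,0,0],0.4],[[0,0,-0.5],[0,0,0],0.4],[[0,0,-0.5],[0,0,0],0.4],[[0,0,-0.5],[0,0,0],0.4]]';python3 -m jog '[[[0,0,-0.5],[0,0,0],0.4],[[0,0,-0.5],[0,0,0],0.4],[[0,0,0],[0,0,0],0.4]]'
```

```text
t: 5.9
tcp_pos: [488.0, 117.4, 60.8]
eef_rot: [0.707, -0.047, 0.704, 0.047]
contact_force: [5.9, 2.8, -0.5]
width: 8.8
t: 6.4
tcp_pos: [461.6, 113.9, 60.8]
eef_rot: [0.705, -0.047, 0.706, 0.047]
contact_force: [1.9, 1.1, 6.1]
width: 9.1
t: 6.7
tcp_pos: [450.3, 112.4, 60.7]
eef_rot: [0.704, -0.048, 0.707, 0.047]
contact_force: [0.1, 0.6, 7.7]
width: 8.9
```

```bash
python3 -m jog '[[[-0.05,0,-0.4],[0,0,0],0.4],[[-0.05,0,-0.4],[0,0,0],0.4],[[0,0,-0.3],[0,0,0],0.4]]';python3 -m jog '[[[0,0,-0.4],[0,0,0],0.4],[[0,0,-0.3],[0,0,0],0.4]]';python3 -m jog '[[[0,0,-0.3],[0,0,0],0.4],[[0,0,-0.3],[0,0,0],0.4]]'
```

```text
t: 7.0
tcp_pos: [439.7, 111.0, 60.9]
eef_rot: [0.704, -0.047, 0.707, 0.047]
contact_force: [1.5, 1.2, -5.1]
width: 8.3
t: 7.2
tcp_pos: [439.1, 110.8, 61.0]
eef_rot: [0.709, -0.046, 0.702, 0.047]
contact_force: [12.8, 8.5, -20.3]
width: 9.0
t: 7.4
tcp_pos: [439.3, 110.7, 61.1]
eef_rot: [0.713, -0.046, 0.698, 0.047]
contact_force: [19.7, 14.1, -28.6]
width: 9.0
```

The pull rose to about 24 N with no further travel, so this is the stop. I'll relax, open, rise, and check the drawer position.

```bash
python3 -m jog '[[[0,0,0.4],[0,0,0],0.4],[[0.05,0,0.4],[0,0,0],0.4],[[0.05,0,0.1],[0,0,0],0.4],[[0,0,0],[0,0,0],0.4]]'; python3 -m jog '[[[0,0,0],[0,0,0],2.6],[[0,0,0],[0,0,0],2.6],[[0,0,0],[0,0,0],2.6]]'; python3 -m jog '[[[-2,0,0],[0,0,0],2.6],[[-4,0,0],[0,0,0],2.6],[[-5,0,0],[0,0,0],2.6],[[-5,0,0],[0,0,0],2.6],[[0,-3,0],[0,0,0],2.6],[[0,-5,0],[0,0,0],2.6],[[0,-5,0],[0,0,0],2.6],[[0,-5,0],[0,0,0],2.6],[[0,0,0],[0,0,0],2.6],[[0,0,0],[0,0,0],2.6]]'
python3 - <<'E'
from h import *
import cv2
a=cams.grab_frame("top");cv2.imwrite("pics/t3.png",a)
cv2.imwrite("pics/c3.png",cv2.resize(a[125:270,230:340],None,fx=4,fy=4,interpolation=cv2.INTER_CUBIC))
print(telemetry.sense()["tcp_pos"],rot().as_matrix().round(3))
E
```

```text
t: 7.8
tcp_pos: [439.0, 110.8, 60.8]
eef_rot: [0.707, -0.047, 0.704, 0.047]
contact_force: [5.8, 3.8, -2.4]
width: 8.8
t: 8.1
tcp_pos: [435.4, 110.3, 60.5]
eef_rot: [0.704, -0.048, 0.707, 0.047]
contact_force: [-0.8, -0.5, 1.3]
width: 23.2
t: 9.1
tcp_pos: [460.0, -68.7, 220.0]
eef_rot: [0.705, -0.046, 0.707, 0.047]
contact_force: [0.3, 0.3, -0.2]
width: 25.9
[459.85303696 -67.46183734 219.94813431] [[-0.003 -0.132  0.991]
 [ 0.001  0.991  0.132]
 [-1.     0.002 -0.003]]
```

View pics/c3.png

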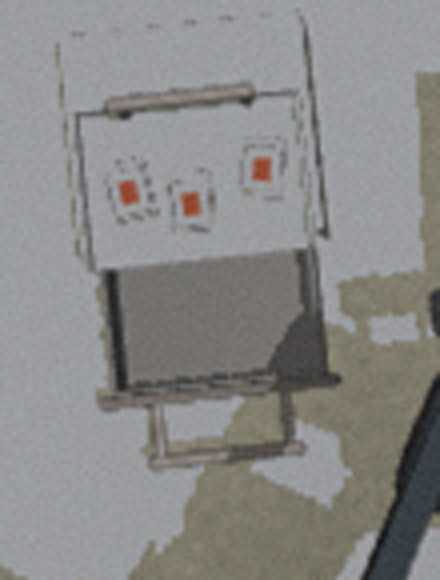

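The drawer is now out, with its bar from (152,463) to (302,448), the tray front edge from (97,272) to (312,247), the tray bar from (105,107) to (255,92), and all three blocks still in the tray.

Run:
```python
from h import *
P={}
for n,a,b,z in[("tray",(105,107),(255,92),156),("edge",(97,272),(312,247),105),("draw",(152,463),(302,448),78)]:
    p,q=[px2w("top",230+(x-1.5)/4,125+(y-1.5)/4,z) for x,y in(a,b)]
    P[n]=(p+q)/2;d=p-q;print(n,P[n].round(1),np.linalg.norm(d).round(1),np.degrees(np.arctan2(-d[0],d[1])).round(2))
for k in("edge","draw"): print(k,np.linalg.norm((P["tray"]-P[k])[:2]).round(1))
s=telemetry.sense();r=rot(s)
print(r.inv().apply(np.array([675,142,200])-s["tcp_pos"]).round(1))
```

```text
tray [675.1 143.  156. ] 99.8 7.14
edge [571.8 128.8 105. ] 148.6 8.09
draw [436.5 111.8  78. ] 105.3 7.21
edge 104.2
draw 240.6
[ 19.6 179.1 241. ]
```

Tray bar to drawer bar is 240.6 mm, so the opening is about 100 mm, which matches the stop. Next is the tray bar. The drawer grip showed the camera reading x about 2 mm low, so I'll aim for (677,142.5).

```bash
python3 -m jog '[[[0,3,3.4],[0,0,0],3],[[0,3,3.5],[0,0,0],3],[[0,3,3.5],[0,0,0],3],[[0,3,3.5],[0,0,0],3],[[0,3,3.5],[0,0,0],3],[[0,2.9,3.5],[0,0,0],3],[[0,0,3.4],[0,0,0],3],[[2,0,0],[0,0,0],3],[[0,0,0],[0,0,0],3],[[0,0,0],[0,0,0],3]]'
python3 - <<'E'
from h import *
s=telemetry.sense();r=rot(s)
print(r.inv().apply(np.array([677,142.5,138])-s["tcp_pos"]).round(1))
E
```

```text
t: 10.15
tcp_pos: [676.1, 143.6, 199.5]
eef_rot: [0.704, -0.048, 0.707, 0.048]
contact_force: [-0.3, -0.6, 0.2]
width: 30.2
[61.5 -1.2  1. ]
```

```bash
python3 -m jog '[[[2,0,0.1],[0,0,0],3],[[1,0,0],[0,0,0],3],[[0.6,0,0],[0,0,0],3],[[0,0,0],[0,0,0],3]]'; python3 -m jog '[[[0.9,0,0],[0,0,0],3],[[0.9,0,0],[0,0,0],3],[[0.7,0,0],[0,0,0],3],[[0,0,0],[0,0,0],3]]';python3 -m jog '[[[0,0,0],[0,0,0],1.2],[[0,0,0],[0,0,0],1.2],[[0,0,0],[0,0,0],1.2],[[0,0,0],[0,0,0],0.4],[[0,0,0],[0,0,0],0.4],[[0,0,0],[0,0,0],0.4]]' 25;  python3 - <<'E'
from h import *
s=telemetry.sense();r=rot(s);ex=np.array([.991,.135,0])
g=s["tcp_pos"]+np.array([0,0,19]);print("grasp",g)
# hinge in tool frame using TCP, bar at (TCP x,y)
H=np.array([*s["tcp_pos"][:2],0])-105*ex;H[2]=102;rt=r.inv().apply(s["tcp_pos"]-H);print("tcp-hinge in tool",rt)
q=R.from_rotvec([0,-.05,0]);print("shift per .05 (tool start axes), mm",q.apply(rt)-rt,"end axes",rt-q.inv().apply(rt))
E
```

```text
t: 10.55
tcp_pos: [678.4, 142.1, 164.0]
eef_rot: [0.705, -0.047, 0.706, 0.047]
contact_force: [0.2, 0.2, -0.2]
width: 29.7
t: 10.95
tcp_pos: [678.4, 142.0, 137.8]
eef_rot: [0.704, -0.047, 0.707, 0.047]
contact_force: [0.1, -0.8, 0.1]
width: 30.2
t: 11.55
tcp_pos: [678.0, 142.0, 139.9]
eef_rot: [0.704, -0.048, 0.707, 0.047]
contact_force: [-4.8, -0.8, 4.2]
width: 9.1
grasp [678.00614304 141.99359732 158.88126702]
tcp-hinge in tool [-38.19855837   0.12382912 104.90099545]
shift per .05 (tool start axes), mm [-5.19512636e+00  2.77555756e-17 -2.04023114e+00] end axes [-5.29060286e+00 -2.77555756e-17 -1.77803329e+00]
```

Gripped at 9.1 mm. Lifting in arc steps.

```bash
python3 -m jog '[[[-0.52,0,-0.2],[0,-0.05,0],0.4],[[-0.52,0,-0.2],[0,-0.05,0],0.4],[[-0.52,0,-0.2],[0,-0.05,0],0.4],[[-0.52,0,-0.2],[0,-0.05,0],0.4],[[0,0,0],[0,0,0],0.4]]'
cat > ck.py <<'E'
from h import *
s=telemetry.sense();r=rot(s);m=r.as_matrix();ex=np.array([.991,.135,0])
H=np.array([678,142,0])-105*ex;H[2]=102
d=s["tcp_pos"]-H;rt=r.inv().apply(d)
print("tilt tool",np.arctan2(m[:3,0]@ex,-m[2,0]).round(3),"tcp-hinge in tool",rt.round(1),"F tool",r.inv().apply(s["contact_force"]).round(1))
g=d-19*m[:,0];print("bar angle",(np.arctan2(g[2],g@ex)-np.arctan2(54,105)).round(3),"radius",np.hypot(g[2],g@ex).round(1))
E
python3 ck.py
```

```text
t: 12.05
tcp_pos: [668.8, 140.8, 159.6]
eef_rot: [0.772, -0.042, 0.632, 0.052]
contact_force: [-1.4, -0.6, -2.0]
width: 9.3
tilt tool 0.2 tcp-hinge in tool [-37.4   0.2 105.3] F tool [ 1.7 -0.4 -1.8]
bar angle 0.217 radius 119.5
```

Tracking well (tilt 0.20). Continuing.

```bash
python3 -m jog '[[[-0.52,0,-0.2],[0,-0.05,0],0.4],[[-0.52,0,-0.2],[0,-0.05,0],0.4],[[-0.52,0,-0.2],[0,-0.05,0],0.4],[[-0.52,0,-0.2],[0,-0.05,0],0.4],[[-0.52,0,-0.2],[0,-0.05,0],0.4],[[-0.52,0,-0.2],[0,-0.05,0],0.4],[[0,0,0],[0,0,0],0.4]]';python3 ck.py;  python3 -m jog '[[[-0.52,0,-0.2],[0,-0.05,0],0.4],[[-0.52,0,-0.2],[0,-0.05,0],0.4],[[-0.52,0,-0.2],[0,-0.05,0],0.4],[[-0.52,0,-0.2],[0,-0.05,0],0.4],[[0,0,0],[0,0,0],0.4],[[0,0,0],[0,0,0],0.4],[[0,0,0],[0,0,0],0.4],[[0,0,0],[0,0,0],0.4],[[0,0,0],[0,0,0],0.4]]';python3 ck.py
python3 - <<'E'
from h import *
import cv2
a=cams.grab_frame("top");b=cams.grab_frame("scene")
z=lambda i,u,v:cv2.resize(i[v:v+140,u:u+130],None,fx=3,fy=3,interpolation=cv2.INTER_CUBIC)
cv2.imwrite("pics/c4.png",np.hstack([z(a,220,130),z(b,295,145)]))
E
```

```text
t: 12.75
tcp_pos: [648.3, 138.0, 184.9]
eef_rot: [0.858, -0.034, 0.51, 0.058]
contact_force: [-0.1, 0.8, -2.7]
width: 8.9
tilt tool 0.499 tcp-hinge in tool [-36.9   0.3 105.6] F tool [ 2.4  0.8 -1.3]
bar angle 0.51 radius 119.5
t: 13.65
tcp_pos: [636.2, 136.8, 195.1]
eef_rot: [0.897, -0.027, 0.437, 0.063]
contact_force: [-1.0, -11.1, -6.5]
width: 9.3
tilt tool 0.664 tcp-hinge in tool [-34.5   0.9 106.9] F tool [  3.5 -10.9  -6. ]
bar angle 0.653 radius 119.5
```

View pics/c4.png

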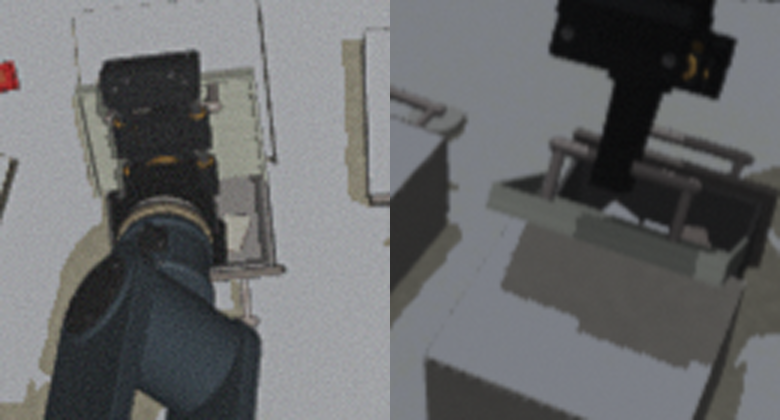

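The tray is tilted, with blocks visible in the drawer at about (240,235) in the left panel. The last steps stalled with a side force, so I'll check the joints.

```bash
python3 ck.py
python3 - <<'E'
from h import *
import cv2
s=telemetry.sense();print(s["joints"].round(3),s["qd"].round(3),s["contact_force"].round(1),s["ft_torque"].round(2))
b=cams.grab_frame("scene")
cv2.imwrite("pics/c5.png",cv2.resize(cv2.convertScaleAbs(b[170:245,320:430],alpha=1.8),None,fx=7,fy=7,interpolation=cv2.INTER_CUBIC))
E
```

```text
tilt tool 0.664 tcp-hinge in tool [-34.5   0.9 106.8] F tool [  3.1 -11.4  -6.1]
bar angle 0.653 radius 119.5
[-0.003  0.467  1.921  0.769  0.132 -0.872] [ 0.001 -0.     0.001  0.    -0.001 -0.   ] [ -1.3 -11.7  -6.3] [-1.67  1.21 -1.13]
```

View pics/c5.png

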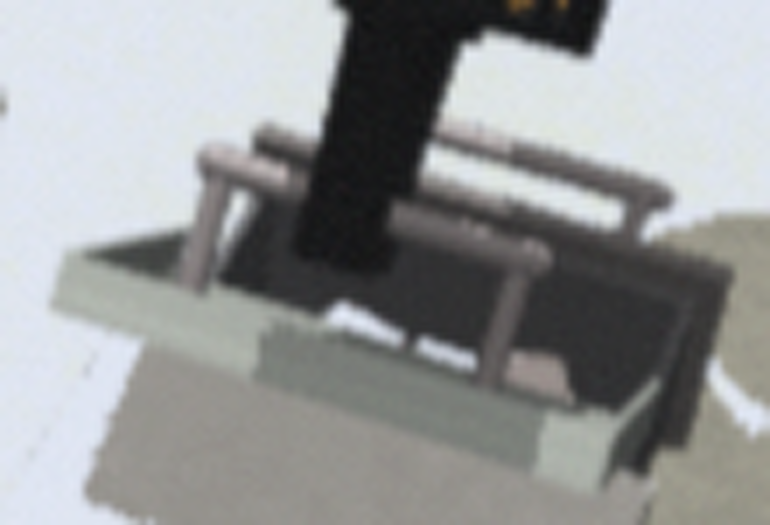

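Run:
```python
from h import *
ex=np.array([.991,.135,0]);ey=np.array([-.135,.991,0]);H=np.array([574,127.8,102])
D=H+ex*(84-100-4)  # rough
for p in[(365,320),(445,355),(540,375)]:
    w=px2w("scene",320+p[0]/7,170+p[1]/7,36);d=w-H;print(p,"rel hinge x,y",(d@ex).round(0),(d@ey).round(0))
for y in(-71,0,71):
    for n,q in[("hinge",H+ey*y),("rimtop",H+ey*y+ex*(110*np.cos(.66)-19*np.sin(.66))+np.array([0,0,110*np.sin(.66)+19*np.cos(.66)])),("floor far",H+ey*y-ex*96+np.array([0,0,-78])),("front top",H+ey*y-ex*96+[0,0,-8])]:
        u=w2px("scene",q);print(y,n,((u-[320,170])*7).round(0))
```

```text
(365, 320) rel hinge x,y -76.0 -27.0
(445, 355) rel hinge x,y -72.0 4.0
(540, 375) rel hinge x,y -77.0 36.0
-71 hinge [171. 284.]
-71 rimtop [ 77. 241.]
-71 floor far [266. 272.]
-71 front top [280. 126.]
0 hinge [383. 354.]
0 rimtop [319. 321.]
0 floor far [453. 332.]
0 front top [477. 186.]
71 hinge [608. 428.]
71 rimtop [577. 405.]
71 floor far [649. 396.]
71 front top [685. 249.]
```

The wrist is near its singularity (j5 = 0.13). The tool should stop tilting while the bar turns in the pads. I'll raise further that way so all the blocks are sure to slide.

```bash
python3 -m jog '[[[-0.24,0,-0.2],[0,0.015,0],0.4],[[-0.24,0,-0.2],[0,0.015,0],0.4],[[-0.24,0,-0.2],[0,0.015,0],0.4],[[0,0,0],[0,0,0],0.4]]';python3 ck.py
```

```text
t: 14.2
tcp_pos: [628.2, 135.8, 198.2]
eef_rot: [0.887, -0.029, 0.457, 0.063]
contact_force: [0.8, -10.7, -6.8]
width: 9.3
tilt tool 0.621 tcp-hinge in tool [-46.4   1.  100.5] F tool [  5.  -10.7  -4.5]
bar angle 0.722 radius 119.9
```

```bash
python3 -m jog '[[[-0.24,0,-0.2],[0,0.015,0],0.4],[[-0.24,0,-0.2],[0,0.015,0],0.4],[[-0.24,0,-0.2],[0,0.015,0],0.4],[[-0.2,0,-0.2],[0,0,0],0.4],[[0,0,0],[0,0,0],0.4],[[0,0,0],[0,0,0],0.4],[[0,0,0],[0,0,0],0.4],[[0,0,0],[0,0,0],0.4]]';python3 ck.py
python3 - <<'E'
from h import *
import cv2
a=cams.grab_frame("top");b=cams.grab_frame("scene")
z=lambda i,u,v,w,h,f:cv2.resize(cv2.convertScaleAbs(i[v:v+h,u:u+w],alpha=1.5),None,fx=f,fy=f,interpolation=cv2.INTER_CUBIC)
cv2.imwrite("pics/c6.png",np.hstack([z(a,245,160,80,90,5),z(b,320,160,80,90,5)]))
E
```

```text
t: 15.0
tcp_pos: [617.2, 134.6, 201.8]
eef_rot: [0.877, -0.03, 0.476, 0.063]
contact_force: [2.1, -10.3, -5.2]
width: 9.1
tilt tool 0.577 tcp-hinge in tool [-59.8   1.3  91.2] F tool [  4.7 -10.5  -2.3]
bar angle 0.814 radius 120.5
```

View pics/c6.png

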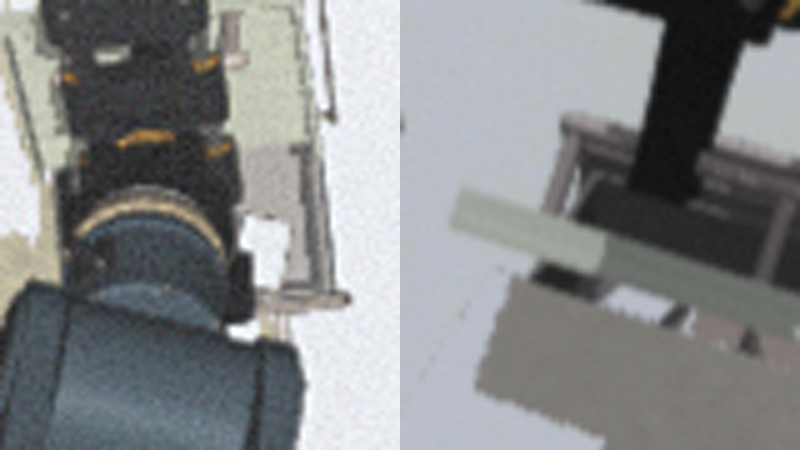

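With the tray at 0.81 rad, the scene panel shows the blocks through the gap under the tray at (645,300), (700,320) and (780,345), all below it in the drawer. The top panel shows one at (265,250). Lowering gently.

```bash
python3 -m jog '[[[0.46,0,0.29],[0,0.05,0],0.4],[[0.46,0,0.29],[0,0.05,0],0.4],[[0.46,0,0.29],[0,0.05,0],0.4],[[0.46,0,0.29],[0,0.05,0],0.4],[[0.46,0,0.29],[0,0.05,0],0.4],[[0.46,0,0.29],[0,0.05,0],0.4],[[0,0,0],[0,0,0],0.4]]';python3 ck.py
```

```text
t: 15.8
tcp_pos: [645.2, 138.2, 184.0]
eef_rot: [0.795, -0.041, 0.602, 0.057]
contact_force: [1.5, -7.3, -3.8]
width: 9.0
tilt tool 0.275 tcp-hinge in tool [-59.4   0.7  91.5] F tool [ 3.7 -7.5 -0.5]
bar angle 0.508 radius 120.5
```

```bash
python3 -m jog '[[[0.46,0,0.29],[0,0.05,0],0.4],[[0.46,0,0.29],[0,0.05,0],0.4],[[0.46,0,0.29],[0,0.05,0],0.4],[[0.46,0,0.29],[0,0.05,0],0.4],[[0.46,0,0.29],[0,0.05,0],0.4],[[0.46,0,0.29],[0,0.05,0],0.4],[[0.46,0,0.29],[0,0.05,0],0.4],[[0.46,0,0.29],[0,0.05,0],0.4],[[0,0,0],[0,0,0],0.4]]';python3 ck.py
```

```text
t: 16.7
tcp_pos: [671.6, 141.6, 148.8]
eef_rot: [0.66, -0.052, 0.748, 0.047]
contact_force: [1.6, -5.3, -2.8]
width: 9.0
tilt tool -0.124 tcp-hinge in tool [-58.7   0.2  92.1] F tool [ 2.7 -5.5  1.2]
bar angle 0.102 radius 120.5
```

```bash
python3 -m jog '[[[0.28,0,0.17],[0,0.03,0],0.4],[[0.28,0,0.17],[0,0.03,0],0.4],[[0.09,0,0.06],[0,0.01,0],0.4],[[0,0,0],[0,0,0],0.4]]';python3 ck.py;python3 -m jog '[[[0.09,0,0.06],[0,0.01,0],0.4],[[0.09,0,0.06],[0,0.01,0],0.4],[[0,0,0],[0,0,0],0.4]]';python3 ck.py
```

```text
t: 17.1
tcp_pos: [674.2, 141.9, 142.6]
eef_rot: [0.634, -0.053, 0.77, 0.045]
contact_force: [1.5, -6.2, -3.3]
width: 9.2
tilt tool -0.192 tcp-hinge in tool [-59.2   0.   91.6] F tool [ 3.1 -6.3  1.3]
bar angle 0.039 radius 120.5
t: 17.4
tcp_pos: [674.7, 142.0, 141.1]
eef_rot: [0.627, -0.054, 0.776, 0.045]
contact_force: [0.6, -6.6, -3.2]
width: 8.5
tilt tool -0.213 tcp-hinge in tool [-59.7   0.   91.2] F tool [ 3.2 -6.6  0.4]
bar angle 0.024 radius 120.5
```

```bash
python3 -m jog '[[[0.15,0,0.05],[0,0,0],0.4],[[0.1,0,0.03],[0,0,0],0.4],[[0,0,0],[0,0,0],0.4]]';python3 ck.py;python3 -m jog '[[[0.15,0,0.03],[0,0,0],0.4],[[0.1,0,0.02],[0,0,0],0.4],[[0,0,0],[0,0,0],0.4]]';python3 ck.py
```

```text
t: 17.7
tcp_pos: [674.8, 142.0, 141.0]
eef_rot: [0.627, -0.054, 0.776, 0.045]
contact_force: [-0.5, -6.6, 5.8]
width: 8.9
tilt tool -0.212 tcp-hinge in tool [-59.6   0.   91.3] F tool [-5.4 -6.5 -2.6]
bar angle 0.023 radius 120.5
t: 18.0
tcp_pos: [674.7, 142.1, 140.8]
eef_rot: [0.627, -0.054, 0.776, 0.045]
contact_force: [-2.2, -7.0, 13.6]
width: 9.0
tilt tool -0.212 tcp-hinge in tool [-59.3   0.1  91.4] F tool [-12.6  -6.6  -5.9]
bar angle 0.022 radius 120.4
```

The upward push rises with no travel, so the tray is flat. Releasing and retreating.

```bash
python3 -m jog '[[[-0.3,0,0],[0,0,0],0.4],[[0,0,0],[0,0,0],1.6],[[0,0,0],[0,0,0],3],[[0,0,0],[0,0,0],3],[[0,0,0],[0,0,0],3]]';python3 -m jog '[[[-1,0,0],[0,0,0],3],[[-2,0,0],[0,0,0],3],[[-3,0,0],[0,0,0],3],[[-4,0,0],[0,0,0],3],[[0,-4,0],[0,0,0],3],[[0,-5,0],[0,0,0],3],[[0,-5,0],[0,0,0],3],[[0,-5,0],[0,0,0],3],[[0,-5,0],[0,0,0],3],[[0,0,0],[0,0,0],3]]'; python3 -m jog '[[[0,0,-4],[0,0,0],3],[[0,-4,0],[0,0,0],3],[[0,-4,0],[0,0,0],3],[[0,-4,0],[0,0,0],3],[[0,0,0],[0,0,0],3],[[0,0,0],[0,0,0],3]]';python3 - <<'E'
from h import *
import cv2
a=cams.grab_frame("top")
cv2.imwrite("pics/t7.png",cv2.resize(cv2.convertScaleAbs(a[125:265,190:390],alpha=1.3),None,fx=4,fy=4,interpolation=cv2.INTER_CUBIC))
E
```

```text
t: 18.5
tcp_pos: [673.0, 145.8, 139.1]
eef_rot: [0.626, -0.052, 0.777, 0.048]
contact_force: [1.4, -0.0, 0.2]
width: 27.6
t: 19.5
tcp_pos: [728.4, -98.5, 235.4]
eef_rot: [0.626, -0.051, 0.777, 0.043]
contact_force: [0.9, 0.3, -0.3]
width: 29.9
t: 20.1
tcp_pos: [705.9, -214.9, 242.7]
eef_rot: [0.626, -0.051, 0.777, 0.047]
contact_force: [-0.3, 0.3, -0.9]
width: 30.0
```

View pics/t7.png

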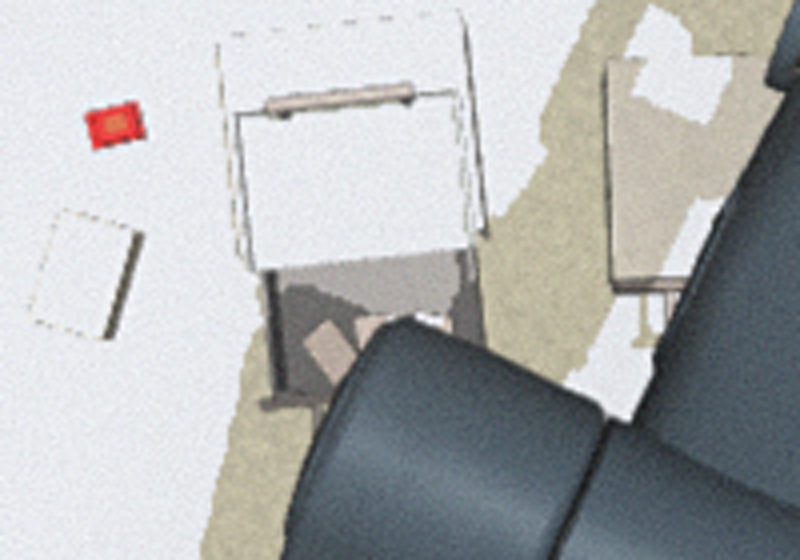

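The tray is flat and empty, with blocks in the drawer at (330,350), (375,330) and (430,322). The arm partly hides the drawer, so I'll clear it for one last look.

```bash
python3 -m jog '[[[0,-4,-2],[0,0,0],3],[[0,-4,-2],[0,0,0],3],[[0,-4,-2],[0,0,0],3],[[0,-4,-2],[0,0,0],3],[[0,-4,-2],[0,0,0],3],[[0,-4,-2],[0,0,0],3],[[0,-4,-2],[0,0,0],3],[[0,-4,-2],[0,0,0],3],[[0,0,0],[0,0,0],3],[[0,0,0],[0,0,0],3]]';python3 - <<'E'
from h import *
import cv2
a=cams.grab_frame("top")
cv2.imwrite("pics/t8.png",cv2.resize(cv2.convertScaleAbs(a[125:265,240:440],alpha=1.3),None,fx=4,fy=4,interpolation=cv2.INTER_CUBIC))
E
```

```text
t: 21.15
tcp_pos: [596.5, -552.8, 273.9]
eef_rot: [0.626, -0.052, 0.777, 0.048]
contact_force: [0.9, 0.8, 1.3]
width: 30.0
```

View pics/t8.png

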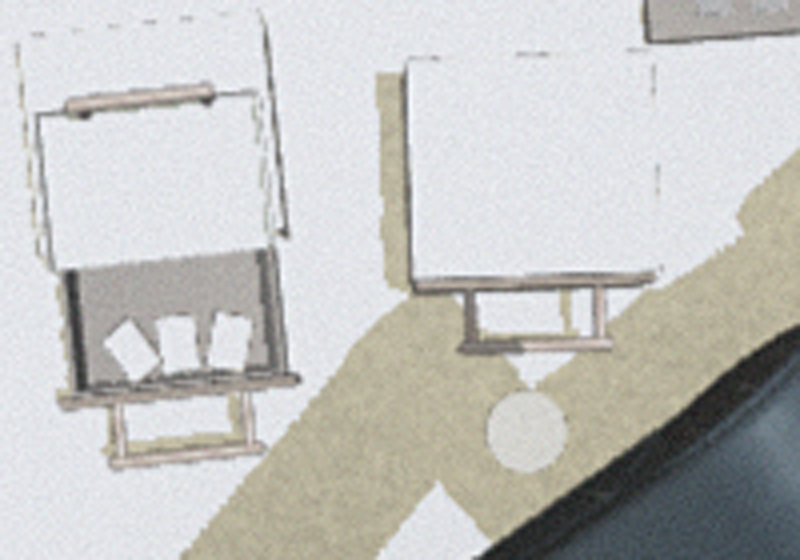

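All three blocks lie in the open drawer at (132,350), (178,345) and (230,342). The drawer bar runs from (112,463) to (264,448), the same place as right after the pull. The tray is flat, the twin shut and the dish in place. Handing in.

```bash
python3 -c "
from bench import job;print(job.close_job())"
```

```text
the job is handed in; nothing more can be done
None
```

I filed all three blocks in the drawer, lowered the tray flat again, and handed the job in at about 21 s of the 64 s allowed. The interface reports no verdict.

- **Drawer:** I gripped its bar and pulled past the catch until travel stopped and the pull rose to about 24 N. The pictures put the opening at about 100 mm, and the bar had not moved in the last one.
- **Tray:** I lifted it to about 0.8 rad and lowered it at about 0.5 rad/s. At the bottom, pressing down raised the force with no further travel, so I took it as flat.
- **Last picture:** It shows the three blocks in the drawer, the tray flat and empty, the twin shut, the dish in place, and the arm clear of everything. The slide box looked undisturbed one picture earlier. I did not check the brush again, but the arm never came near it.
- **What disagreed:**
  - The camera read x about 2.5 mm lower than the arm did, so I corrected for that at the tray bar.
  - Near 0.66 rad the wrist came close to its singularity and pushed sideways with about 11 N. I finished the lift with the tool tilting less, letting the bar turn in the pads.

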